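# Fetch the seed box from behind the jars

## Robot

A 6-joint arm with a two-finger parallel gripper is mounted at the origin on the work surface. World frame = base frame: x ahead of the robot, y to its left, z up, the work surface at z = 0. Lengths are in mm, angles in rad, forces in N, time in s.
With the tool pointing down it reaches from about 350 to 1000 mm from the base axis. Payload 7.1 kg.
Tool frame: the origin (TCP) lies at the very end of the fingers, on their centre line; the grasp point (between the pads) lies 19 mm behind it (hold_point_z is the distance from the TCP to the grasp point, in mm); z points along the fingers, y is the line along which they close (so a half turn about z gives the same grasp; the last joint's range is limited). The gripper opens to 85 mm and grips with 20 to 120 N. Pads are 22 mm wide; open, the fingers measure 114 mm over their backs; the gripper's body (76 mm by 85 mm) begins 54 mm behind the grasp point. The pads swing forward as they close: fully open they stand 13 mm farther back than shut.
Start: joints at [-1.303, 0.423, 1.63, -0, 1.089, -0.019], TCP at [176.821, -599.449, 231.319] pointing down, gripper open.
Joint ranges: [-3, 3], [-0.9, 2.11], [0.09, 2.58], [-1.31, 4.45], [0.11, 2.69], [-2.54, 2.54]. Speed limits (rad/s): [2.39, 2.39, 3.01, 3.14, 3.14, 3.14].

## Interface

Orientations are given as a unit quaternion [x, y, z, w].
In Python, from bench import sense, snapshot, get_calibration, hand_in, hold_point_z gives the robot as it stands.
- The arm moves only by the tool arm_command, never from a script. Its argument "plan" is a list of rows, each a list of 5 numbers: the finger opening in mm, from 0 to 85.4, then the shift along the tool's x, y, z in units of 40 mm (1.0 is 40 mm), then the turn about the tool's z in units of 8 degrees (1.0 is 8 degrees). A call has 1 to 12 rows; each row is the pose to reach, as a shift and turn from the pose commanded when the call began, along the tool's axes at that moment; what a row does not reach only later rows make up. A row lasts 1/8 s, in which the tool goes at most 62.5 mm and 10.7 degrees, less where a joint would pass 70% of its speed; a pose out of reach is approached as far as the arm can. A call with a gripper value outside its range is refused whole. The fingers move at their own pace and stop on an object; the grip force is fixed at half the most. Time passes only in rows, so rows that repeat a pose let the fingers close. It gives the time, the measured TCP pose, the force, the opening and the grip force at its end, in the units of the state.
- sense(): the state, without advancing time (a new reading comes with each control period).
- snapshot(name): name is "scene" or "side" or "wrist"; returns the picture (480x640x3 uint8, blue, green, red); there is no depth.
- get_calibration(name): a dict with "fx", "fy", "cx", "cy" (pixels), "R" (3x3) and "t" (3): a world point X has camera coordinates R X + t. Camera axes: x right, y down, z forward; pixel columns grow to the right and rows downward; lengths in mm; the calibration is good to about 2 mm. A picture is of the moment at which its call begins: read the wrist's pose just before it. get_calibration takes no time and is no camera call; for the wrist camera it gives the pose at the moment of the call.
- hand_in(): hands the job in; it is judged then, once.
The state is a dict: "t": time; "q": joint angles; "qvel": joint speeds; "joint_efforts": joint torques, N m; "tcp_pos": TCP position; "orientation": TCP orientation; "wrist_force": force on the tool from outside, world axes, zero at the start; "torque": the same for the moment, N m; "gripper_width": finger opening in mm; "grasp_force": force on a finger pad.
Only numpy, scipy, OpenCV 4.12 (cv2) and the standard library are available. Lean on these libraries where they do the work, as an engineer would, in place of code of your own. Each camera call takes 0.05 s, during which the arm holds its last target. There are 200 camera calls.

## Task

The long white seed box with the green lid stands behind three jars, and it must go on the kitchen scale. First clear all three jars to the white cutting board, leaving the box where it is until they all stand there; then set the box level and centred on the scale's steel pan; only then put each jar back, upright, exactly where it stood at the start. Tip nothing over and leave the loaf, the dough scraper and the timer alone.

Things in the scene. Friction and masses are not known exactly. Their poses are not given: they have to be found in the camera images.
- seed_box: the thing to fetch: closed rectangular white plastic box with a green lid, 45 mm (its x, the way to grip it) by 160 mm (its y) by 60 mm tall, about 0.35 kg, solid to the touch; stands on the dark sheet behind (+x side of) the row of jars, 5 to 25 mm from them, too close and too low to reach before the jars are gone; origin at the centre of its underside, z up
- jar_red: round steel jar with a red lid and band, 52 mm in diameter, 130 mm tall, about 0.3 kg, upright on the dark sheet in front of the seed box, rising 70 mm above it (so it can be gripped near its top across the row, over the box); next jar about 90 mm away; origin at the centre of its underside, z up. It must come back to its place at the start; the order of colours varies
- jar_yellow: round steel jar with a yellow lid and band, 52 mm in diameter, 130 mm tall, about 0.3 kg, upright on the dark sheet in front of the seed box, rising 70 mm above it (so it can be gripped near its top across the row, over the box); next jar about 90 mm away; origin at the centre of its underside, z up. It must come back to its place at the start; the order of colours varies
- jar_blue: round steel jar with a blue lid and band, 52 mm in diameter, 130 mm tall, about 0.3 kg, upright on the dark sheet in front of the seed box, rising 70 mm above it (so it can be gripped near its top across the row, over the box); next jar about 90 mm away; origin at the centre of its underside, z up. It must come back to its place at the start; the order of colours varies
- sheet: fixed dark steel baking sheet on which the jars and the box stand: a flat plate without a rim, 180 mm (x) by 260 mm (y), its top 8 mm above the work surface; origin at the centre of its underside (on the work surface), z up; the row of jars runs along its y, about 30 mm to the -x side of its centre
- board: fixed white plastic cutting board, the side area for the jars: flat, 280 mm (x) by 120 mm (y), its top 12 mm above the work surface; origin at the centre of its underside, z up. It may lie left or right of the sheet, with the scale on the other side
- scale: fixed kitchen scale: grey housing 210 mm (x) by 190 mm (y) by 30 mm tall with a rigid steel pan 160 mm (x) by 170 mm (y) centred on it; the pan is flat, does not give, and its top is 40 mm above the work surface; origin at the centre of the housing's underside, directly below the pan's centre, z up
- loaf: bystander: round brown bread loaf with a pale streak, 112 mm in diameter, 54 mm tall, loose, beyond the sheet; origin at the centre of its underside. Leave it alone
- scraper: bystander: dough scraper lying flat, steel blade with a black handle, about 105 mm by 130 mm, 18 mm tall, loose, beyond the sheet; origin on its underside near the middle. Leave it alone
- timer: bystander: orange round kitchen timer with a white face, 64 mm in diameter, 30 mm tall, loose, beyond the sheet; origin at the centre of its underside. Leave it alone

How it is judged (in metres and radians):
On the way, in this order (a step that is already met when the one before it is completed fails the run):
1. all three jars stand released on the white board, and the seed box has not been moved (less than 20 mm) (x of jar_red in the frame of board between -0.14 and 0.14 m and y of jar_red in the frame of board between -0.06 and 0.06 m and z of jar_red in the frame of board between 0.006 and 0.018 m and angle between each of jar_red, jar_yellow, jar_blue's own z axis and vertical below 0.1 rad and linear speed of each of jar_red, jar_yellow, jar_blue below 0.02 m/s and angular speed of each of jar_red, jar_yellow, jar_blue below 0.2 rad/s and x of jar_yellow in the frame of board between -0.14 and 0.14 m and y of jar_yellow in the frame of board between -0.06 and 0.06 m and z of jar_yellow in the frame of board between 0.006 and 0.018 m and x of jar_blue in the frame of board between -0.14 and 0.14 m and y of jar_blue in the frame of board between -0.06 and 0.06 m and z of jar_blue in the frame of board between 0.006 and 0.018 m and distance of seed_box from where it was at the start of the episode below 0.02 m and contact force between each of jar_red, jar_yellow, jar_blue and the fingers below 0.1 N), for 0.2 s.
2. the seed box stands released on the scale's pan, centred within 15 mm, while all three jars are still on the white board (horizontal distance between seed_box and scale below 0.015 m and z of seed_box in the frame of scale between 0.034 and 0.046 m and angle between each of seed_box, jar_red, jar_yellow, jar_blue's own z axis and vertical below 0.1 rad and linear speed of each of seed_box, jar_red, jar_yellow, jar_blue below 0.02 m/s and angular speed of each of seed_box, jar_red, jar_yellow, jar_blue below 0.2 rad/s and x of jar_red in the frame of board between -0.14 and 0.14 m and y of jar_red in the frame of board between -0.06 and 0.06 m and z of jar_red in the frame of board between 0.006 and 0.018 m and x of jar_yellow in the frame of board between -0.14 and 0.14 m and y of jar_yellow in the frame of board between -0.06 and 0.06 m and z of jar_yellow in the frame of board between 0.006 and 0.018 m and x of jar_blue in the frame of board between -0.14 and 0.14 m and y of jar_blue in the frame of board between -0.06 and 0.06 m and z of jar_blue in the frame of board between 0.006 and 0.018 m and contact force between seed_box and the fingers below 0.1 N), for 0.2 s.
At the end, for the whole second after the job is handed in: the seed box stands level on the scale's pan, its centre within 15 mm of the pan's centre, and each jar stands upright within 15 mm of its own place at the start; all at rest and released (horizontal distance between seed_box and scale below 0.015 m and z of seed_box in the frame of scale between 0.034 and 0.046 m and angle between each of seed_box, jar_red, jar_yellow, jar_blue's own z axis and vertical below 0.1 rad and linear speed of each of seed_box, jar_red, jar_yellow, jar_blue below 0.02 m/s and angular speed of each of seed_box, jar_red, jar_yellow, jar_blue below 0.2 rad/s and distance of each of jar_red, jar_yellow, jar_blue from where it was at the start of the episode below 0.015 m); the robot touches nothing.
It fails at once if a jar or the seed box is tipped over (more than 0.6 rad) (angle between any of jar_red, jar_yellow, jar_blue, seed_box's own z axis and vertical above 0.6 rad).
It fails at once if the loaf, the dough scraper or the timer is moved more than 20 mm (distance of any of loaf, scraper, timer from where it was at the start of the episode above 0.02 m).
It also fails if it takes over 128 s, if anything falls off the work surface, if the arm or the gripper's body presses on something with over 40 N, if the wrist force passes 120 N, or if a joint passes its speed limit or range.

## Working session

There is one attempt and no reset: what is moved stays moved. The work goes in short steps, Python scripts to look and compute and a tool call to move; the robot and the scene stay as the last step left them, time stands still between calls to the robot, and variables do not carry over. Pictures are saved under pics/ and viewed, at most 14 in all, crops included, and the job is handed in when it is done.

Besides the shell and the picture viewer there is one more tool, called after ">>>" as name([rows], argument=value, ...), one row to a line, values as JSON. arm_command: Moves the arm, as the interface text tells. Its arguments: {"type":"object","properties":{"plan":{"type":"array"}},"required":["plan"]}

```bash
mkdir -p pics; python3 - <<'E'
from bench import *
import cv2
s=sense();print(s)
print(hold_point_z)
for n in("scene","side"):
    cv2.imwrite(f"pics/{n}0.png",snapshot(n)); print(n,get_calibration(n))
E
```

```text
{'t': 0.0, 'q': array([-1.30297921e+00,  4.23875755e-01,  1.63072273e+00,  1.00512312e-05,
        1.08856996e+00, -1.90277223e-02]), 'qvel': array([0.00142889, 0.00010563, 0.00133513, 0.00073405, 0.00119471,
       0.00199609]), 'joint_efforts': array([ 1.47423532e-03, -5.57375550e+01, -2.81742096e+01, -6.43546332e-05,
        7.36806483e-03, -3.86421732e-06]), 'tcp_pos': array([ 176.69214533, -598.92049619,  230.51102507]), 'orientation': array([ 9.89732649e-01,  1.42928873e-01, -9.33411842e-05, -7.82359790e-04]), 'wrist_force': array([-0.02464572,  0.57400727, -1.08164268]), 'torque': array([ 0.0492807 , -0.02378145, -0.00715254]), 'grasp_force': 0.0, 'gripper_width': 85.38611616167888}
18.700000000000003
scene {'fx': 447.71654342752373, 'fy': 447.71654342752373, 'cx': 321.50160505832764, 'cy': 233.83766921259698, 'R': array([[-6.21749645e-01,  7.83215890e-01,  4.98560242e-04],
       [ 6.81449654e-01,  5.41276897e-01, -4.92590794e-01],
       [-3.86074796e-01, -3.05928407e-01, -8.70260916e-01]]), 't': array([ 372.0087056 , -391.99058694, 1119.61648111])}
side {'fx': 503.0346478698414, 'fy': 503.0346478698414, 'cx': 320.34459722664195, 'cy': 239.30460937724277, 'R': array([[-0.7653659 , -0.64336038,  0.01739102],
       [-0.39231855,  0.44495536, -0.80504713],
       [ 0.5101972 , -0.62297845, -0.59295587]]), 't': array([466.08849997, 273.83587391, 635.41618992])}
```

View pics/scene0.png

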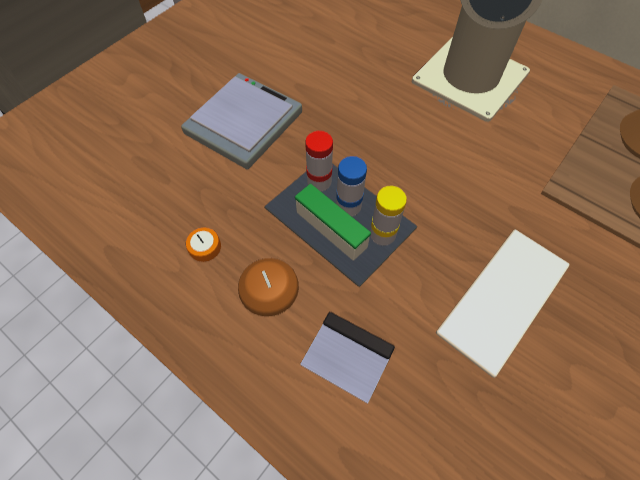

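View pics/side0.png

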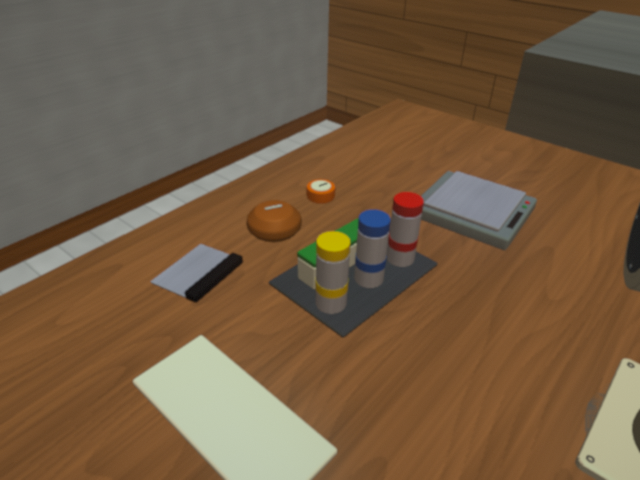

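The scene camera shows the scale at upper left (240,115), the jars red (319,143), blue (352,167) and yellow (391,198), the green box at (332,215) and the board at (503,302). The side view agrees. Next I'll measure by warping the images to the known height planes.

```bash
cat > h.py <<'E'
from bench import *
import cv2, numpy as np
def bp(c,uv,z):
    uv=np.atleast_2d(np.asarray(uv,float)); d=np.c_[(uv[:,0]-c["cx"])/c["fx"],(uv[:,1]-c["cy"])/c["fy"],np.ones(len(uv))]@c["R"]
    o=-c["R"].T@c["t"]; return (o+d*((z-o[2])/d[:,2])[:,None])[:,:2]
def warp(c,img,z,x0,y0,w,h,s=2):  # s px per mm; col=(y-y0)*s,row=(x-x0)*s
    K=np.array([[c["fx"],0,c["cx"]],[0,c["fy"],c["cy"]],[0,0,1]])
    H=K@np.c_[c["R"][:,0],c["R"][:,1],c["R"][:,2]*z+c["t"]]@np.array([[0,1/s,x0],[1/s,0,y0],[0,0,1]])
    return cv2.warpPerspective(img,H,(int(h*s),int(w*s)),flags=cv2.INTER_LINEAR|cv2.WARP_INVERSE_MAP)
E
python3 - <<'E'
from h import *
for n in("scene","side"):
    c=get_calibration(n); img=cv2.imread(f"pics/{n}0.png")
    hsv=cv2.cvtColor(img,cv2.COLOR_BGR2HSV); 
    for name,lo,hi,z in(("red",(0,200,60),(4,255,255),138),("blue",(100,150,60),(120,255,255),138),("yellow",(26,180,60),(34,255,255),138),("green",(50,120,40),(75,255,255),68)):
        m=cv2.inRange(hsv,lo,hi); k,l,st,ce=cv2.connectedComponentsWithStats(m); i=1+st[1:,4].argmax()
        v=hsv[...,2][l==i]; print(n,name,st[i],np.percentile(v,[5,25,50,75,95]))
        t=((l==i)&(hsv[...,2]>cv2.threshold(v.reshape(-1,1),0,255,cv2.THRESH_OTSU)[0])).astype(np.uint8)
        co=max(cv2.findContours(t,0,1)[0],key=cv2.contourArea)[:,0]
        w=bp(c,co,z).astype(np.float32); print("   ",cv2.minAreaRect(w),cv2.minEnclosingCircle(w))
c=get_calibration("scene")
img=cv2.imread("pics/scene0.png");
for nm,p,z in(("board",[(515,231),(569,265),(496,375),(438,332)],12),("pan",[(238,76),(293,107),(247,149),(190,117)],40),("sheet",[(265,208),(416,225),(359,283)],8),("timer",[(203,241)],30),("loaf",[(268,286)],25)):
    w=bp(c,p,z);print(nm,w.round(),w.mean(0))
a=warp(c,img,40,200,-550,500,400,1);b=warp(c,img,12,200,0,500,400,1)
cv2.imwrite("pics/w.png",np.hstack([a,b]))
E
```

```text
scene red [306 131  27  27 609] [ 91. 117. 211. 212. 213.]
    ((491.79931640625, -90.66544342041016), (48.69964599609375, 48.79931640625), 38.47015380859375) ((491.39813232421875, -91.29808807373047), 25.392980575561523)
scene blue [338 157  29  28 645] [ 72. 104. 166. 167. 170.]
    ((502.8646545410156, -4.667533874511719), (47.465553283691406, 48.70197677612305), 38.466346740722656) ((502.8269958496094, -5.190849781036377), 24.963424682617188)
scene yellow [377 186  29  25 558] [200.85 216.   216.   217.   217.  ]
    ((513.5593872070312, 86.49256896972656), (47.93852996826172, 48.86605453491211), 38.462371826171875) ((512.7908325195312, 86.69625854492188), 25.12263298034668)
scene green [ 295  184   76   65 1788] [ 87.35 145.   148.   150.   153.  ]
    ((568.2184448242188, 0.43560791015625), (157.89468383789062, 42.54092025756836), 83.87866973876953) ((567.2607421875, 0.6073455810546875), 80.69771575927734)
side red [394 192  29  23 442] [101.05 150.   175.   177.   178.  ]
    ((490.42291259765625, -86.52418518066406), (46.37175750732422, 48.30994415283203), 41.60233688354492) 
[... 421 characters left out ...]
 45.54735565185547), 41.34417724609375) ((511.4920654296875, 90.22270202636719), 24.724641799926758)
side green [298 243  18  23 250] [ 71.   109.25 118.   120.   120.  ]
    ((572.3833618164062, 62.911434173583984), (38.501251220703125, 40.666412353515625), 84.39061737060547) ((571.8140869140625, 62.666324615478516), 27.400989532470703)
board [[346. 289.]
 [350. 403.]
 [620. 391.]
 [617. 276.]] [483.54200264 339.94632797]
pan [[ 388. -420.]
 [ 383. -253.]
 [ 538. -251.]
 [ 550. -413.]] [ 464.76211439 -334.30097792]
sheet [[ 612. -137.]
 [ 454.  127.]
 [ 627.  112.]] [564.22965658  34.13196712]
timer [[ 751. -168.]] [ 750.56542178 -168.16441638]
loaf [[741. -11.]] [741.28274806 -10.87838096]
```

View pics/w.png

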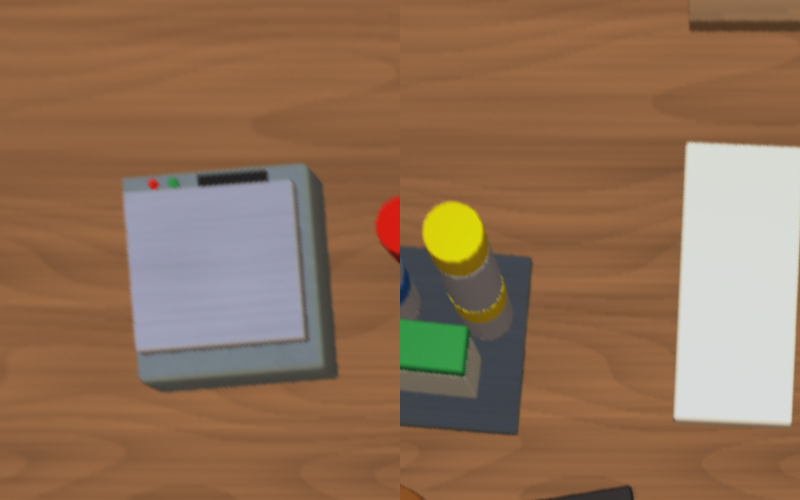

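The warps put the pan at about (465,-335), the board at about (483,340), and the row and box turned about -7°. The jars will go to x = 393, 483 and 573 on the board. Next is a helper that converts a target pose into move units.

```bash
cat > go.py <<'E'
import sys,numpy as np
from bench import sense
from scipy.spatial.transform import Rotation as Ro
def go(*targets):  # x y z yaw(deg of tool y)
    s=sense();R=Ro.from_quat(s["orientation"]).as_matrix();yaw=np.degrees(np.arctan2(R[1,1],R[0,1]))
    print("t",s["t"],"at",s["tcp_pos"].round(1),round(yaw,1),"w",round(s["gripper_width"],1),"tilt",R[2,2].round(4))
    for T in targets:
        d=R.T@(np.array(T[:3])-s["tcp_pos"])/40; print(T,d.round(2),"turn",round(-((T[3]-yaw+90)%180-90)/8,2))
if __name__=="__main__": go(*[tuple(map(float,a.split(","))) for a in sys.argv[1:]])
E
python3 go.py 491,-89,230,-7 491,-89,96,-7
```

```text
t 0.1 at [ 176.7 -599.   230.6] -73.6 w 85.4 tilt -1.0
(491.0, -89.0, 230.0, -7.0) [ 11.14 -10.01   0.03] turn -8.32
(491.0, -89.0, 96.0, -7.0) [ 11.14 -10.     3.38] turn -8.32
```

>>> arm_command([
  [85, 1, -0.9, 0, -0.8],
  [85, 2.1, -1.9, 0, -1.6],
  [85, 3.2, -2.9, 0, -2.4],
  [85, 4.3, -3.9, 0, -3.2],
  [85, 5.4, -4.9, 0, -4],
  [85, 6.5, -5.9, 0, -4.9],
  [85, 7.6, -6.9, 0, -5.7],
  [85, 8.7, -7.9, 0, -6.5],
  [85, 9.8, -8.9, 0, -7.4],
  [85, 10.7, -9.6, 0, -8],
  [85, 11.1, -10, 0, -8.3],
  [85, 11.14, -10.0, 0, -8.3],
])

```text
t: 1.6
tcp_pos: [491.4, -88.4, 231.0]
orientation: [0.749, 0.662, -0.0, -0.0]
wrist_force: [0.1, -1.5, -0.0]
gripper_width: 84.9
grasp_force: 0.0
```

```bash
python3 - <<'E'
from h import *
from go import go
go((491,-89,230,-7),(491,-89,96,-7))
c=get_calibration("wrist");im=snapshot("wrist");cv2.imwrite("pics/w1.png",im)
P=np.array([[491,-89,138],[501.3,-3.2,138],[512.5,88.5,138],[568.2,.4,68.]])
q=P@c["R"].T+c["t"];print((q[:,:2]/q[:,2:]*c["fx"]+[c["cx"],c["cy"]]).round())
E
```

```text
t 1.6 at [491.4 -88.4 231. ] -7.0 w 84.9 tilt -1.0
(491, -89, 230, -7) [-0.01 -0.01  0.03] turn -0.0
(491, -89, 96, -7) [-0.02 -0.01  3.38] turn -0.0
[[319. 246.]
 [318. 113.]
 [318. -67.]
 [401. 102.]]
```

View pics/w1.png

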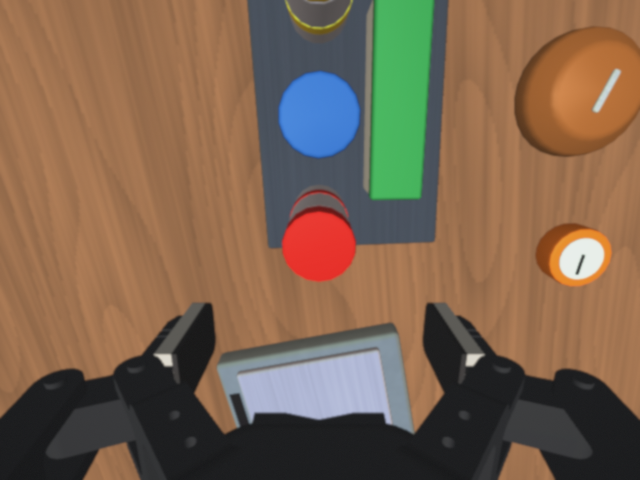

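The wrist view shows the red lid at (319,244) and the blue at (319,114), within 2 px of my predictions, so I can descend and grip.

>>> arm_command([
  [85, 0, 0, 1, 0],
  [85, 0, 0, 2, 0],
  [85, 0, 0, 2.9, 0],
  [85, 0, 0, 3.35, 0],
  [85, 0, 0, 3.35, 0],
  [40, 0, 0, 3.35, 0],
  [40, 0, 0, 3.35, 0],
  [40, 0, 0, 3.35, 0],
  [40, 0, 0, 3.35, 0],
  [40, 0, 0, 3.35, 0],
  [40, 0, 0, 3.35, 0],
])

```text
t: 3.02
tcp_pos: [491.7, -90.0, 98.6]
orientation: [0.75, 0.662, 0.0, 0.001]
wrist_force: [-1.6, -1.1, 5.6]
gripper_width: 51.3
grasp_force: 61.7
```

```bash
python3 go.py 491,-88.5,247,-7 393,340,247,45 393,340,101,45
```

```text
t 3.025 at [491.7 -90.   98.6] -7.2 w 51.3 tilt -1.0
(491.0, -88.5, 247.0, -7.0) [ 0.03 -0.01 -3.71] turn -0.02
(393.0, 340.0, 247.0, 45.0) [10.36 -3.78 -3.72] turn -6.52
(393.0, 340.0, 101.0, 45.0) [10.36 -3.79 -0.07] turn -6.52
```

>>> arm_command([
  [40, 0, 0, -0.7, 0],
  [40, 0, 0, -1.8, 0],
  [40, 0, 0, -2.9, 0],
  [40, 0.3, -0.1, -3.7, -0.2],
  [40, 1.3, -0.4, -3.7, -0.8],
  [40, 2.5, -0.8, -3.7, -1.6],
  [40, 3.7, -1.3, -3.7, -2.4],
  [40, 4.9, -1.8, -3.7, -3.2],
  [40, 6.1, -2.2, -3.7, -4],
  [40, 7.3, -2.6, -3.7, -4.8],
  [40, 8.5, -3.1, -3.7, -5.6],
  [40, 9.4, -3.4, -3.7, -6.2],
])

```text
t: 4.53
tcp_pos: [402.0, 302.1, 245.9]
orientation: [0.401, 0.916, 0.0, 0.0]
wrist_force: [0.3, 0.3, -2.1]
gripper_width: 51.3
grasp_force: 63.4
```

```bash
python3 go.py 393,340,247,45 393,340,104,45
```

```text
t 4.525 at [402.  302.1 245.9] 42.7 w 51.3 tilt -1.0
(393.0, 340.0, 247.0, 45.0) [ 0.85  0.48 -0.03] turn -0.29
(393.0, 340.0, 104.0, 45.0) [0.85 0.47 3.55] turn -0.29
```

>>> arm_command([
  [40, 0.6, 0.3, 0, -0.2],
  [40, 0.85, 0.47, 0.3, -0.3],
  [40, 0.85, 0.47, 1.2, -0.3],
  [40, 0.85, 0.47, 2.2, -0.3],
  [40, 0.85, 0.47, 3, -0.3],
  [40, 0.85, 0.47, 3.4, -0.3],
  [40, 0.85, 0.47, 3.54, -0.3],
  [40, 0.85, 0.47, 3.54, -0.3],
  [40, 0.85, 0.47, 3.54, -0.3],
])

```text
t: 5.65
tcp_pos: [394.7, 338.6, 104.8]
orientation: [0.384, 0.923, 0.001, 0.0]
wrist_force: [0.1, -0.2, -1.4]
gripper_width: 51.3
grasp_force: 63.6
```

```bash
python3 go.py 393,340,102.6,45
```

```text
t 5.65 at [394.7 338.6 104.8] 44.8 w 51.3 tilt -1.0
(393.0, 340.0, 102.6, 45.0) [ 0.05 -0.    0.05] turn -0.02
```

>>> arm_command([
  [40, 0, 0, 0.05, 0],
  [40, 0, 0, 0.05, 0],
  [60, 0, 0, 0.05, 0],
  [85, 0, 0, 0.05, 0],
  [85, 0, 0, 0.05, 0],
  [85, 0, 0, 0.05, 0],
  [85, 0, 0, -0.5, 0],
  [85, 0, 0, -1.5, 0],
  [85, 0, 0, -2.7, 0],
  [85, 0, 0, -3.2, 0],
  [85, 0, 0, -3.2, 0],
])

```text
t: 7.02
tcp_pos: [394.7, 338.7, 233.2]
orientation: [0.384, 0.923, 0.002, 0.001]
wrist_force: [-1.0, -0.6, -0.0]
gripper_width: 84.6
grasp_force: 0.0
```

```bash
python3 go.py 502,-3.5,233,-7 502,-3.5,97,-7
```

```text
t 7.025 at [394.7 338.7 233.2] 44.8 w 84.6 tilt -1.0
(502.0, -3.5, 233.0, -7.0) [-7.96 -4.13 -0.01] turn 6.48
(502.0, -3.5, 97.0, -7.0) [-7.96 -4.14  3.39] turn 6.48
```

>>> arm_command([
  [85, -0.8, -0.4, 0, 0.7],
  [85, -2, -1, 0, 1.6],
  [85, -3.2, -1.6, 0, 2.6],
  [85, -4.4, -2.3, 0, 3.6],
  [85, -5.6, -2.9, 0, 4.6],
  [85, -6.8, -3.5, 0, 5.6],
  [85, -7.7, -4, 0, 6.3],
  [85, -7.96, -4.13, 0, 6.5],
  [85, -7.96, -4.13, 0.1, 6.5],
  [85, -7.96, -4.13, 1, 6.5],
  [85, -7.96, -4.13, 2, 6.5],
  [85, -7.96, -4.13, 2, 6.5],
])

```text
t: 8.52
tcp_pos: [498.3, -2.7, 149.0]
orientation: [0.749, 0.662, -0.003, -0.003]
wrist_force: [0.2, -0.2, -0.2]
gripper_width: 84.7
grasp_force: 0.0
```

```bash
python3 go.py 502,-3.5,97,-7
```

```text
t 8.525 at [498.3  -2.7 149. ] -7.0 w 84.7 tilt -1.0
(502.0, -3.5, 97.0, -7.0) [-0.01  0.1   1.3 ] turn -0.0
```

>>> arm_command([
  [85, 0, 0.1, 0.1, 0],
  [85, 0, 0.1, 0.9, 0],
  [85, 0, 0.1, 1.28, 0],
  [85, 0, 0.1, 1.28, 0],
  [40, 0, 0.1, 1.28, 0],
  [40, 0, 0.1, 1.28, 0],
  [40, 0, 0.1, 1.28, 0],
  [40, 0, 0.1, 1.28, 0],
  [40, 0, 0.1, 1.28, 0],
  [40, 0, 0.1, 1.28, 0],
])

```text
t: 9.78
tcp_pos: [505.5, -4.7, 101.7]
orientation: [0.75, 0.661, 0.0, 0.0]
wrist_force: [-2.7, 1.2, 7.1]
gripper_width: 51.3
grasp_force: 60.9
```

```bash
python3 go.py 502,-3.5,245,-7 483,340,245,45 483,340,103,45
```

```text
t 9.775 at [505.5  -4.7 101.7] -7.2 w 51.3 tilt -1.0
(502.0, -3.5, 245.0, -7.0) [ 0.02 -0.09 -3.58] turn -0.02
(483.0, 340.0, 245.0, 45.0) [ 8.48 -1.63 -3.58] turn -6.52
(483.0, 340.0, 103.0, 45.0) [ 8.48 -1.63 -0.03] turn -6.52
```

>>> arm_command([
  [40, 0, 0, -0.7, 0],
  [40, 0, 0, -1.8, 0],
  [40, 0, 0, -2.9, 0],
  [40, 0.2, -0.1, -3.6, -0.2],
  [40, 1, -0.2, -3.6, -0.8],
  [40, 2.2, -0.4, -3.6, -1.7],
  [40, 3.4, -0.7, -3.6, -2.6],
  [40, 4.6, -0.9, -3.6, -3.5],
  [40, 5.8, -1.2, -3.6, -4.5],
  [40, 7, -1.4, -3.6, -5.4],
  [40, 8, -1.6, -3.6, -6.2],
  [40, 8.5, -1.63, -3.6, -6.5],
])

```text
t: 11.28
tcp_pos: [482.4, 342.5, 244.5]
orientation: [0.382, 0.924, -0.0, -0.0]
wrist_force: [0.6, 0.6, -3.2]
gripper_width: 51.5
grasp_force: 63.9
```

```bash
python3 go.py 483,340,107.5,45
```

```text
t 11.275 at [482.4 342.5 244.5] 45.0 w 51.5 tilt -1.0
(483.0, 340.0, 107.5, 45.0) [-0.06 -0.03  3.43] turn 0.0
```

>>> arm_command([
  [40, 0, 0, 0.2, 0],
  [40, 0, 0, 1.1, 0],
  [40, 0, 0, 2.1, 0],
  [40, 0, 0, 3, 0],
  [40, 0, 0, 3.3, 0],
  [40, 0, 0, 3.42, 0],
  [40, 0, 0, 3.42, 0],
  [40, 0, 0, 3.42, 0],
  [40, 0, 0, 3.42, 0],
])

```text
t: 12.4
tcp_pos: [483.5, 341.1, 108.7]
orientation: [0.384, 0.923, 0.001, 0.0]
wrist_force: [-0.7, 0.1, -2.7]
gripper_width: 51.4
grasp_force: 63.9
```

```bash
python3 go.py 483,340,105.5,45
```

```text
t 12.4 at [483.5 341.1 108.7] 44.8 w 51.4 tilt -1.0
(483.0, 340.0, 105.5, 45.0) [-0.01 -0.03  0.08] turn -0.02
```

>>> arm_command([
  [40, 0, 0, 0.06, 0],
  [40, 0, 0, 0.08, 0],
  [60, 0, 0, 0.08, 0],
  [85, 0, 0, 0.08, 0],
  [85, 0, 0, 0.08, 0],
  [85, 0, 0, 0.08, 0],
  [85, 0, 0, -0.5, 0],
  [85, 0, 0, -1.5, 0],
  [85, 0, 0, -2.7, 0],
  [85, 0, 0, -3.2, 0],
  [85, 0, 0, -3.2, 0],
  [85, 0, 0, -3.2, 0],
])

```text
t: 13.9
tcp_pos: [482.4, 340.4, 234.5]
orientation: [0.384, 0.923, -0.001, -0.0]
wrist_force: [-0.4, -0.5, -0.6]
gripper_width: 84.8
grasp_force: 0.0
```

```bash
python3 go.py 513,88,236,-7 513,88,97,-7
```

```text
t 13.9 at [482.4 340.4 234.5] 44.8 w 84.8 tilt -1.0
(513.0, 88.0, 236.0, -7.0) [-5.01 -3.91 -0.03] turn 6.48
(513.0, 88.0, 97.0, -7.0) [-5.01 -3.9   3.44] turn 6.48
```

>>> arm_command([
  [85, -0.5, -0.4, 0, 0.6],
  [85, -1.3, -1, 0, 1.6],
  [85, -2.1, -1.6, 0, 2.6],
  [85, -2.9, -2.2, 0, 3.6],
  [85, -3.7, -2.9, 0, 4.8],
  [85, -4.5, -3.5, 0, 5.8],
  [85, -5, -3.9, 0, 6.5],
  [85, -5, -3.9, 0.5, 6.5],
  [85, -5, -3.9, 1.5, 6.5],
  [85, -5, -3.9, 2, 6.5],
  [85, -5, -3.9, 2, 6.5],
  [85, -5, -3.9, 2, 6.5],
])

```text
t: 15.4
tcp_pos: [513.4, 89.0, 155.7]
orientation: [0.75, 0.662, -0.0, -0.0]
wrist_force: [0.0, 0.7, 0.5]
gripper_width: 85.2
grasp_force: 0.0
```

```bash
python3 go.py 513,88,99,-7
```

```text
t 15.4 at [513.4  89.  155.7] -7.2 w 85.2 tilt -1.0
(513.0, 88.0, 99.0, -7.0) [-0.03 -0.01  1.42] turn -0.02
```

>>> arm_command([
  [85, 0, 0, 0.5, 0],
  [85, 0, 0, 1.2, 0],
  [85, 0, 0, 1.42, 0],
  [85, 0, 0, 1.42, 0],
  [40, 0, 0, 1.42, 0],
  [40, 0, 0, 1.42, 0],
  [40, 0, 0, 1.42, 0],
  [40, 0, 0, 1.42, 0],
  [40, 0, 0, 1.42, 0],
  [40, 0, 0, 1.42, 0],
])

```text
t: 16.65
tcp_pos: [513.9, 89.1, 100.1]
orientation: [0.75, 0.662, 0.001, 0.0]
wrist_force: [-2.8, 0.2, 6.1]
gripper_width: 51.3
grasp_force: 61.4
```

```bash
python3 go.py 573,338,250,45 573,338,103,45
```

```text
t 16.65 at [513.9  89.1 100.1] -7.2 w 51.3 tilt -1.0
(573.0, 338.0, 250.0, 45.0) [ 6.36  0.69 -3.74] turn -6.52
(573.0, 338.0, 103.0, 45.0) [ 6.36  0.69 -0.07] turn -6.52
```

>>> arm_command([
  [40, 0, 0, -0.7, 0],
  [40, 0, 0, -1.8, 0],
  [40, 0, 0, -2.9, 0],
  [40, 0.1, 0, -3.6, -0.2],
  [40, 0.8, 0.1, -3.6, -0.8],
  [40, 1.7, 0.2, -3.6, -1.8],
  [40, 2.7, 0.3, -3.6, -2.8],
  [40, 3.7, 0.4, -3.6, -3.8],
  [40, 4.7, 0.5, -3.6, -4.8],
  [40, 5.6, 0.6, -3.6, -5.8],
  [40, 6.2, 0.67, -3.6, -6.4],
  [40, 6.36, 0.69, -3.6, -6.5],
])

```text
t: 18.15
tcp_pos: [572.3, 339.0, 242.7]
orientation: [0.383, 0.924, -0.0, -0.0]
wrist_force: [0.2, -0.3, -2.3]
gripper_width: 50.9
grasp_force: 63.5
```

```bash
python3 go.py 573,338,105.5,45
```

```text
t 18.15 at [572.3 339.  242.7] 44.9 w 50.9 tilt -1.0
(573.0, 338.0, 105.5, 45.0) [-0.03 -0.    3.43] turn -0.01
```

>>> arm_command([
  [40, 0, 0, 0.2, 0],
  [40, 0, 0, 1.1, 0],
  [40, 0, 0, 2.1, 0],
  [40, 0, 0, 3, 0],
  [40, 0, 0, 3.3, 0],
  [40, 0, 0, 3.42, 0],
  [40, 0, 0, 3.42, 0],
  [40, 0, 0, 3.42, 0],
  [40, 0, 0, 3.42, 0],
])

```text
t: 19.27
tcp_pos: [573.0, 338.3, 107.2]
orientation: [0.384, 0.923, 0.001, 0.001]
wrist_force: [0.3, -0.3, -2.8]
gripper_width: 51.2
grasp_force: 63.5
```

```bash
python3 go.py 573,338,104.1,45
```

```text
t 19.275 at [573.  338.3 107.2] 44.8 w 51.2 tilt -1.0
(573.0, 338.0, 104.1, 45.0) [-0.   -0.    0.08] turn -0.02
```

>>> arm_command([
  [40, 0, 0, 0.06, 0],
  [40, 0, 0, 0.08, 0],
  [60, 0, 0, 0.08, 0],
  [85, 0, 0, 0.08, 0],
  [85, 0, 0, 0.08, 0],
  [85, 0, 0, 0.08, 0],
  [85, 0, 0, -0.5, 0],
  [85, 0, 0, -1.5, 0],
  [85, 0, 0, -2.7, 0],
  [85, 0, 0, -3.2, 0],
  [85, 0, 0, -3.2, 0],
  [85, 0, 0, -3.2, 0],
])

```text
t: 20.78
tcp_pos: [571.6, 337.4, 232.2]
orientation: [0.384, 0.923, -0.001, -0.001]
wrist_force: [0.4, -0.7, -0.9]
gripper_width: 85.0
grasp_force: 0.0
```

```bash
python3 - <<'E'
from h import *
from go import go
go((569,0.4,200,-6.5))
cv2.imwrite("pics/s2.png",snapshot("scene"))
E
```

```text
t 20.775 at [571.6 337.4 232.2] 44.8 w 85.0 tilt -1.0
(569, 0.4, 200, -6.5) [-5.93 -5.98  0.82] turn 6.42
```

View pics/s2.png

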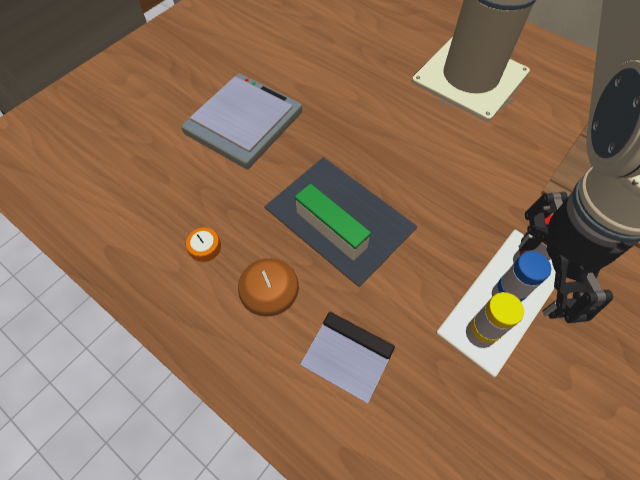

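Blue (532,265) and yellow (505,308) stand on the board. The red lid at about (551,220) is half hidden by the gripper, and the box hasn't moved. Going to the box now.

>>> arm_command([
  [85, -0.6, -0.6, 0, 0.7],
  [85, -1.4, -1.4, 0, 1.6],
  [85, -2.3, -2.3, 0, 2.5],
  [85, -3.2, -3.2, 0, 3.4],
  [85, -4.1, -4.1, 0.2, 4.4],
  [85, -5, -5, 0.5, 5.4],
  [85, -5.7, -5.7, 0.8, 6.2],
  [85, -5.95, -5.95, 0.8, 6.4],
  [85, -5.95, -5.95, 0.8, 6.4],
  [85, -5.95, -5.95, 0.8, 6.4],
  [85, -5.95, -5.95, 0.8, 6.4],
])

```text
t: 22.2
tcp_pos: [571.7, 2.6, 202.4]
orientation: [0.745, 0.668, 0.0, 0.0]
wrist_force: [0.1, -1.0, -0.7]
gripper_width: 85.5
grasp_force: 0.0
```

```bash
python3 - <<'E'
from h import *
from go import go
go((568.5,1,200,-6.5),(568.5,1,33,-6.5))
c=get_calibration("wrist");im=snapshot("wrist");
m=cv2.inRange(cv2.cvtColor(im,cv2.COLOR_BGR2HSV),(50,120,40),(75,255,255))
co=max(cv2.findContours(m,0,1)[0],key=cv2.contourArea)[:,0];print(co.min(0),co.max(0))
print(cv2.minAreaRect(bp(c,co,68).astype(np.float32)))
E
```

```text
t 22.2 at [571.7   2.6 202.4] -6.2 w 85.5 tilt -1.0
(568.5, 1, 200, -6.5) [-0.05 -0.08  0.06] turn 0.03
(568.5, 1, 33, -6.5) [-0.05 -0.08  4.23] turn 0.03
[284 127] [342 318]
((567.4600830078125, 2.3101119995117188), (157.48370361328125, 44.112953186035156), 83.98789978027344)
```

>>> arm_command([
  [85, 0, -0.1, 0.5, 0],
  [85, 0, -0.1, 1.5, 0],
  [85, 0, -0.1, 2.6, 0],
  [85, 0, -0.1, 3.5, 0],
  [85, 0, -0.1, 4, 0],
  [85, 0, -0.1, 4.15, 0],
  [85, 0, -0.1, 4.15, 0],
  [35, 0, -0.1, 4.15, 0],
  [35, 0, -0.1, 4.15, 0],
  [35, 0, -0.1, 4.15, 0],
  [35, 0, -0.1, 4.15, 0],
  [35, 0, -0.1, 4.15, 0],
])

```text
t: 23.75
tcp_pos: [568.1, 1.8, 37.2]
orientation: [0.745, 0.667, 0.0, 0.0]
wrist_force: [-1.0, 0.6, 6.4]
gripper_width: 43.8
grasp_force: 60.8
```

```bash
python3 go.py 465,-335,150,3.5 465,-335,70,3.5
```

```text
t 23.75 at [568.1   1.8  37.2] -6.4 w 43.8 tilt -1.0
(465.0, -335.0, 150.0, 3.5) [-8.65 -1.62 -2.82] turn -1.23
(465.0, -335.0, 70.0, 3.5) [-8.65 -1.63 -0.82] turn -1.23
```

>>> arm_command([
  [35, 0, 0, -0.6, 0],
  [35, 0, 0, -1.5, 0],
  [35, 0, 0, -2.4, 0],
  [35, -0.3, -0.1, -2.8, 0],
  [35, -1.3, -0.2, -2.8, -0.1],
  [35, -2.5, -0.4, -2.8, -0.3],
  [35, -3.7, -0.7, -2.8, -0.5],
  [35, -4.9, -0.9, -2.8, -0.7],
  [35, -6.1, -1.1, -2.8, -0.9],
  [35, -7.3, -1.4, -2.8, -1.1],
  [35, -8.2, -1.55, -2.8, -1.2],
  [35, -8.6, -1.62, -2.8, -1.2],
])

```text
t: 25.25
tcp_pos: [463.1, -334.6, 147.3]
orientation: [0.688, 0.726, -0.0, -0.001]
wrist_force: [-0.4, -0.6, -2.7]
gripper_width: 44.2
grasp_force: 62.8
```

```bash
python3 go.py 465,-335,150,3.5 465,-335,73,3.5
```

```text
t 25.25 at [ 463.1 -334.6  147.3] 3.1 w 44.2 tilt -1.0
(465.0, -335.0, 150.0, 3.5) [-0.01  0.05 -0.07] turn -0.05
(465.0, -335.0, 73.0, 3.5) [-0.01  0.05  1.86] turn -0.05
```

>>> arm_command([
  [35, 0, 0.05, 0.2, 0],
  [35, 0, 0.05, 0.8, 0],
  [35, 0, 0.05, 1.4, 0],
  [35, 0, 0.05, 1.75, 0],
  [35, 0, 0.05, 1.85, 0],
  [35, 0, 0.05, 1.85, 0],
  [35, 0, 0.05, 1.85, 0],
  [35, 0, 0.05, 1.85, 0],
])

```text
t: 26.25
tcp_pos: [467.4, -333.1, 74.8]
orientation: [0.687, 0.727, 0.0, 0.001]
wrist_force: [0.0, -0.3, -4.2]
gripper_width: 43.9
grasp_force: 62.7
```

```bash
python3 go.py 465,-335,69.5,3.5
```

```text
t 26.25 at [ 467.4 -333.1   74.8] 3.2 w 43.9 tilt -1.0
(465.0, -335.0, 69.5, 3.5) [-0.04 -0.06  0.13] turn -0.03
```

>>> arm_command([
  [35, -0.04, -0.06, 0.07, 0],
  [35, -0.04, -0.06, 0.13, 0],
  [35, -0.04, -0.06, 0.13, 0],
  [55, -0.04, -0.06, 0.13, 0],
  [85, -0.04, -0.06, 0.13, 0],
  [85, -0.04, -0.06, 0.13, 0],
  [85, -0.04, -0.06, 0.13, 0],
  [85, 0, 0, -0.5, 0],
  [85, 0, 0, -1.5, 0],
  [85, 0, 0, -2.7, 0],
  [85, 0, 0, -4, 0],
  [85, 0, 0, -4, 0],
])

```text
t: 27.75
tcp_pos: [469.2, -334.4, 238.7]
orientation: [0.687, 0.727, 0.001, 0.004]
wrist_force: [0.2, -0.5, -0.1]
gripper_width: 84.8
grasp_force: 0.0
```

```bash
python3 - <<'E'
from h import *
from go import go
go((573,338,240,45))
c=get_calibration("wrist");im=snapshot("wrist");cv2.imwrite("pics/w3.png",im)
m=cv2.inRange(cv2.cvtColor(im,cv2.COLOR_BGR2HSV),(50,120,40),(75,255,255))
co=max(cv2.findContours(m,0,1)[0],key=cv2.contourArea)[:,0]
print(cv2.minAreaRect(bp(c,co,100).astype(np.float32)))
cv2.imwrite("pics/w3t.png",np.hstack([warp(c,im,40,330,-480,270,290,1.3),warp(c,im,100,330,-480,270,290,1.3)]))
E
```

```text
t 27.75 at [ 469.2 -334.4  238.7] 3.2 w 84.8 tilt -1.0
(573, 338, 240, 45) [16.64  3.54 -0.1 ] turn -5.22
((463.5831298828125, -334.2801208496094), (42.67617416381836, 156.5752716064453), 3.4663498401641846)
```

View pics/w3t.png

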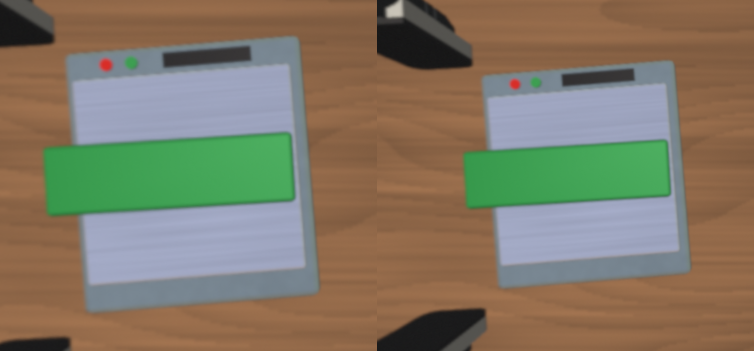

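In the z = 40 warp the pan corners average to about (464,-335), and the box sits at (463.6,-334.3), so it is centred. Now the jars go back, yellow first.

>>> arm_command([
  [85, 0.8, 0.2, 0, -0.2],
  [85, 2.2, 0.5, 0, -0.7],
  [85, 3.7, 0.8, 0, -1.2],
  [85, 5.2, 1.1, 0, -1.7],
  [85, 6.7, 1.4, 0, -2.2],
  [85, 8.2, 1.7, 0, -2.7],
  [85, 9.7, 2.1, 0, -3.2],
  [85, 11.2, 2.4, 0, -3.7],
  [85, 12.7, 2.7, 0, -4.2],
  [85, 14.2, 3, 0, -4.7],
  [85, 15.6, 3.3, 0, -5],
  [85, 16.5, 3.5, 0, -5.2],
])

```text
t: 29.3
tcp_pos: [568.6, 336.3, 231.8]
orientation: [0.383, 0.924, -0.001, -0.001]
wrist_force: [0.7, 0.6, 0.9]
gripper_width: 85.0
grasp_force: 0.0
```

>>> arm_command([
  [85, 0, 0, 0, 0],
  [85, 0, 0, 0, 0],
  [85, 0, 0, 0, 0],
])

```text
t: 29.68
tcp_pos: [569.3, 332.6, 233.5]
orientation: [0.385, 0.923, -0.001, -0.0]
wrist_force: [0.5, 0.4, 0.5]
gripper_width: 84.8
grasp_force: 0.0
```

```bash
python3 go.py 573,338.3,104,44.8
```

```text
t 29.675 at [569.3 332.6 233.5] 44.8 w 84.8 tilt -1.0
(573.0, 338.3, 104.0, 44.8) [0.03 0.17 3.24] turn -0.01
```

>>> arm_command([
  [85, 0.03, 0.17, 0.5, 0],
  [85, 0.03, 0.17, 1.5, 0],
  [85, 0.03, 0.17, 2.5, 0],
  [85, 0.03, 0.17, 3.1, 0],
  [85, 0.03, 0.17, 3.22, 0],
  [85, 0.03, 0.17, 3.22, 0],
  [40, 0.03, 0.17, 3.22, 0],
  [40, 0.03, 0.17, 3.22, 0],
  [40, 0.03, 0.17, 3.22, 0],
  [40, 0.03, 0.17, 3.22, 0],
  [40, 0.03, 0.17, 3.22, 0],
  [40, 0.03, 0.17, 3.22, 0],
])

```text
t: 31.18
tcp_pos: [574.0, 339.8, 106.9]
orientation: [0.384, 0.923, 0.001, 0.0]
wrist_force: [-1.5, -1.6, 5.1]
gripper_width: 51.3
grasp_force: 61.6
```

```bash
python3 go.py 513.3,89,250,-7 513.3,89,101,-7
```

```text
t 31.175 at [574.  339.8 106.9] 44.8 w 51.3 tilt -1.0
(513.3, 89.0, 250.0, -7.0) [-3.38 -5.49 -3.58] turn 6.48
(513.3, 89.0, 101.0, -7.0) [-3.38 -5.5   0.14] turn 6.48
```

>>> arm_command([
  [40, 0, 0, -0.7, 0],
  [40, 0, 0, -1.8, 0],
  [40, 0, 0, -2.9, 0],
  [40, -0.1, -0.2, -3.5, 0.2],
  [40, -0.4, -0.7, -3.5, 0.8],
  [40, -0.9, -1.5, -3.5, 1.8],
  [40, -1.4, -2.3, -3.5, 2.8],
  [40, -1.9, -3.1, -3.5, 3.8],
  [40, -2.5, -4, -3.5, 4.8],
  [40, -3, -4.9, -3.5, 5.8],
  [40, -3.3, -5.4, -3.5, 6.4],
  [40, -3.38, -5.5, -3.5, 6.5],
])

```text
t: 32.67
tcp_pos: [511.6, 87.1, 244.9]
orientation: [0.751, 0.66, -0.001, -0.0]
wrist_force: [0.6, -0.0, -2.1]
gripper_width: 51.4
grasp_force: 63.3
```

>>> arm_command([
  [40, 0, 0, 0.2, 0],
  [40, 0, 0, 1.1, 0],
  [40, 0, 0, 2.1, 0],
  [40, 0, 0, 3, 0],
  [40, 0, 0, 3.3, 0],
  [40, 0, 0, 3.4, 0],
  [40, 0, 0, 3.4, 0],
  [40, 0, 0, 3.4, 0],
  [40, 0, 0, 3.4, 0],
])

```text
t: 33.8
tcp_pos: [513.4, 88.8, 110.2]
orientation: [0.75, 0.662, 0.001, 0.0]
wrist_force: [0.2, -0.6, -2.6]
gripper_width: 51.3
grasp_force: 63.3
```

```bash
python3 go.py 513.3,89,102.7,-7
```

```text
t 33.8 at [513.4  88.8 110.2] -7.2 w 51.3 tilt -1.0
(513.3, 89.0, 102.7, -7.0) [ 0.   -0.    0.19] turn -0.02
```

>>> arm_command([
  [40, 0, 0, 0.1, 0],
  [40, 0, 0, 0.17, 0],
  [40, 0, 0, 0.19, 0],
  [60, 0, 0, 0.19, 0],
  [85, 0, 0, 0.19, 0],
  [85, 0, 0, 0.19, 0],
  [85, 0, 0, 0.19, 0],
  [85, 0, 0, -0.5, 0],
  [85, 0, 0, -1.5, 0],
  [85, 0, 0, -2.7, 0],
  [85, 0, 0, -3.2, 0],
  [85, 0, 0, -3.2, 0],
])

```text
t: 35.3
tcp_pos: [513.8, 88.9, 238.9]
orientation: [0.75, 0.662, 0.002, 0.001]
wrist_force: [-0.4, -0.5, 0.2]
gripper_width: 85.0
grasp_force: 0.0
```

```bash
python3 go.py 483.5,341,238,44.8
```

```text
t 35.3 at [513.8  88.9 238.9] -7.2 w 85.0 tilt -1.0
(483.5, 341.0, 238.0, 44.8) [ 6.16 -1.54  0.02] turn -6.5
```

>>> arm_command([
  [85, 0.4, -0.1, 0, -0.5],
  [85, 1.2, -0.3, 0, -1.3],
  [85, 2.2, -0.6, 0, -2.3],
  [85, 3.2, -0.8, 0, -3.3],
  [85, 4.2, -1.1, 0, -4.4],
  [85, 5.2, -1.3, 0, -5.5],
  [85, 6, -1.5, 0, -6.3],
  [85, 6.16, -1.54, 0, -6.5],
  [85, 6.16, -1.54, 0, -6.5],
  [85, 6.16, -1.54, 0, -6.5],
  [85, 6.16, -1.54, 0, -6.5],
])

```text
t: 36.67
tcp_pos: [482.7, 339.9, 237.3]
orientation: [0.385, 0.923, -0.0, -0.0]
wrist_force: [-0.6, -0.1, -0.1]
gripper_width: 85.1
grasp_force: 0.0
```

```bash
python3 go.py 483.5,341,104,44.8
```

```text
t 36.675 at [482.7 339.9 237.3] 44.7 w 85.1 tilt -1.0
(483.5, 341.0, 104.0, 44.8) [0.01 0.04 3.33] turn -0.01
```

>>> arm_command([
  [85, 0, 0.03, 0.5, 0],
  [85, 0, 0.03, 1.5, 0],
  [85, 0, 0.03, 2.5, 0],
  [85, 0, 0.03, 3.2, 0],
  [85, 0, 0.03, 3.3, 0],
  [85, 0, 0.03, 3.3, 0],
  [40, 0, 0.03, 3.3, 0],
  [40, 0, 0.03, 3.3, 0],
  [40, 0, 0.03, 3.3, 0],
  [40, 0, 0.03, 3.3, 0],
  [40, 0, 0.03, 3.3, 0],
  [40, 0, 0.03, 3.3, 0],
])

```text
t: 38.17
tcp_pos: [483.6, 341.8, 106.9]
orientation: [0.384, 0.923, 0.0, 0.0]
wrist_force: [-1.8, -3.1, 7.9]
gripper_width: 51.2
grasp_force: 60.9
```

```bash
python3 go.py 502.5,-4,250,-7
```

```text
t 38.175 at [483.6 341.8 106.9] 44.8 w 51.2 tilt -1.0
(502.5, -4.0, 250.0, -7.0) [-6.47 -5.76 -3.58] turn 6.48
```

>>> arm_command([
  [40, 0, 0, -0.7, 0],
  [40, 0, 0, -1.8, 0],
  [40, 0, 0, -2.9, 0],
  [40, -0.2, -0.2, -3.6, 0.2],
  [40, -0.9, -0.8, -3.6, 0.9],
  [40, -1.8, -1.6, -3.6, 1.8],
  [40, -2.7, -2.4, -3.6, 2.7],
  [40, -3.6, -3.2, -3.6, 3.6],
  [40, -4.5, -4, -3.6, 4.5],
  [40, -5.4, -4.8, -3.6, 5.4],
  [40, -6.2, -5.5, -3.6, 6.2],
  [40, -6.47, -5.76, -3.6, 6.5],
])

```text
t: 39.67
tcp_pos: [502.1, -6.2, 249.6]
orientation: [0.751, 0.66, 0.0, 0.0]
wrist_force: [-0.2, 0.4, -2.8]
gripper_width: 51.4
grasp_force: 63.7
```

>>> arm_command([
  [40, 0, 0, 0, 0],
  [40, 0, 0, 0, 0],
  [40, 0, 0, 0.2, 0],
  [40, 0, 0, 1.1, 0],
  [40, 0, 0, 2.1, 0],
  [40, 0, 0, 3, 0],
  [40, 0, 0, 3.4, 0],
  [40, 0, 0, 3.5, 0],
  [40, 0, 0, 3.5, 0],
  [40, 0, 0, 3.5, 0],
  [40, 0, 0, 3.5, 0],
])

```text
t: 41.05
tcp_pos: [503.0, -4.3, 110.2]
orientation: [0.75, 0.661, 0.001, 0.001]
wrist_force: [0.6, -0.0, -2.5]
gripper_width: 51.0
grasp_force: 63.7
```

```bash
python3 go.py 502.5,-4,102.7,-7
```

```text
t 41.05 at [503.   -4.3 110.2] -7.2 w 51.0 tilt -1.0
(502.5, -4.0, 102.7, -7.0) [ 0.01 -0.01  0.19] turn -0.02
```

>>> arm_command([
  [40, 0, 0, 0.1, 0],
  [40, 0, 0, 0.17, 0],
  [40, 0, 0, 0.19, 0],
  [60, 0, 0, 0.19, 0],
  [85, 0, 0, 0.19, 0],
  [85, 0, 0, 0.19, 0],
  [85, 0, 0, 0.19, 0],
  [85, 0, 0, -0.5, 0],
  [85, 0, 0, -1.5, 0],
  [85, 0, 0, -2.7, 0],
  [85, 0, 0, -3.2, 0],
  [85, 0, 0, -3.2, 0],
])

```text
t: 42.55
tcp_pos: [503.4, -4.3, 238.8]
orientation: [0.75, 0.662, 0.001, 0.001]
wrist_force: [-0.5, 0.1, -0.2]
gripper_width: 84.9
grasp_force: 0.0
```

```bash
python3 go.py 394.5,338.6,238,44.8
```

```text
t 42.55 at [503.4  -4.3 238.8] -7.2 w 84.9 tilt -1.0
(394.5, 338.6, 238.0, 44.8) [ 8.17 -3.77  0.01] turn -6.5
```

>>> arm_command([
  [85, 0.5, -0.2, 0, -0.4],
  [85, 1.5, -0.7, 0, -1.2],
  [85, 2.6, -1.2, 0, -2.1],
  [85, 3.7, -1.7, 0, -3],
  [85, 4.8, -2.2, 0, -3.9],
  [85, 5.9, -2.7, 0, -4.8],
  [85, 7, -3.2, 0, -5.7],
  [85, 7.9, -3.6, 0, -6.3],
  [85, 8.17, -3.77, 0, -6.5],
  [85, 8.17, -3.77, 0, -6.5],
  [85, 8.17, -3.77, 0, -6.5],
  [85, 8.17, -3.77, 0, -6.5],
])

```text
t: 44.05
tcp_pos: [393.9, 337.7, 237.2]
orientation: [0.385, 0.923, -0.0, -0.0]
wrist_force: [0.6, 0.6, -0.2]
gripper_width: 84.8
grasp_force: 0.0
```

```bash
python3 go.py 394.5,338.6,102,44.8
```

```text
t 44.05 at [393.9 337.7 237.2] 44.7 w 84.8 tilt -1.0
(394.5, 338.6, 102.0, 44.8) [0.01 0.03 3.38] turn -0.01
```

>>> arm_command([
  [85, 0, 0.02, 0.5, 0],
  [85, 0, 0.02, 1.5, 0],
  [85, 0, 0.02, 2.5, 0],
  [85, 0, 0.02, 3.2, 0],
  [85, 0, 0.02, 3.35, 0],
  [85, 0, 0.02, 3.35, 0],
  [40, 0, 0.02, 3.35, 0],
  [40, 0, 0.02, 3.35, 0],
  [40, 0, 0.02, 3.35, 0],
  [40, 0, 0.02, 3.35, 0],
  [40, 0, 0.02, 3.35, 0],
  [40, 0, 0.02, 3.35, 0],
])

```text
t: 45.55
tcp_pos: [394.5, 339.7, 104.7]
orientation: [0.384, 0.923, 0.001, 0.0]
wrist_force: [-0.9, -2.3, 7.7]
gripper_width: 51.3
grasp_force: 61.2
```

```bash
python3 go.py 491.5,-89.8,250,-7
```

```text
t 45.55 at [394.5 339.7 104.7] 44.8 w 51.3 tilt -1.0
(491.5, -89.8, 250.0, -7.0) [-9.32 -5.85 -3.64] turn 6.48
```

>>> arm_command([
  [40, 0, 0, -0.7, 0],
  [40, 0, 0, -1.8, 0],
  [40, 0, 0, -2.9, 0],
  [40, -0.3, -0.2, -3.7, 0.2],
  [40, -1.2, -0.8, -3.7, 0.9],
  [40, -2.4, -1.5, -3.7, 1.7],
  [40, -3.6, -2.2, -3.7, 2.5],
  [40, -4.8, -3, -3.7, 3.3],
  [40, -6, -3.8, -3.7, 4.1],
  [40, -7.2, -4.5, -3.7, 5],
  [40, -8.3, -5.2, -3.7, 5.8],
  [40, -9, -5.65, -3.7, 6.3],
])

```text
t: 47.05
tcp_pos: [487.7, -77.5, 251.8]
orientation: [0.742, 0.67, 0.0, 0.0]
wrist_force: [1.1, 0.7, -1.5]
gripper_width: 51.1
grasp_force: 63.4
```

>>> arm_command([
  [40, 0, 0, 0, 0],
  [40, 0, 0, 0, 0],
])

```text
t: 47.3
tcp_pos: [487.2, -74.9, 251.3]
orientation: [0.74, 0.672, -0.0, -0.0]
wrist_force: [-0.3, -0.4, -3.1]
gripper_width: 51.2
grasp_force: 63.4
```

```bash
python3 go.py 491.5,-89.8,106,-7
```

```text
t 47.3 at [487.2 -74.9 251.3] -5.5 w 51.2 tilt -1.0
(491.5, -89.8, 106.0, -7.0) [-0.36  0.15  3.63] turn 0.18
```

>>> arm_command([
  [40, -0.2, 0.08, 0, 0.1],
  [40, -0.37, 0.14, 0, 0.2],
  [40, -0.37, 0.14, 0.1, 0.2],
  [40, -0.37, 0.14, 0.9, 0.2],
  [40, -0.37, 0.14, 1.9, 0.2],
  [40, -0.37, 0.14, 2.9, 0.2],
  [40, -0.37, 0.14, 3.4, 0.2],
  [40, -0.37, 0.14, 3.58, 0.2],
  [40, -0.37, 0.14, 3.58, 0.2],
  [40, -0.37, 0.14, 3.58, 0.2],
  [40, -0.37, 0.14, 3.58, 0.2],
])

```text
t: 48.68
tcp_pos: [492.4, -90.7, 109.0]
orientation: [0.75, 0.662, 0.001, 0.001]
wrist_force: [-0.2, 0.6, -2.2]
gripper_width: 51.2
grasp_force: 63.4
```

```bash
python3 go.py 491.5,-89.8,100.5,-7
```

```text
t 48.675 at [492.4 -90.7 109. ] -7.2 w 51.2 tilt -1.0
(491.5, -89.8, 100.5, -7.0) [ 0.02 -0.03  0.21] turn -0.02
```

>>> arm_command([
  [40, 0.02, -0.02, 0.1, 0],
  [40, 0.02, -0.02, 0.18, 0],
  [40, 0.02, -0.02, 0.21, 0],
  [60, 0.02, -0.02, 0.21, 0],
  [85, 0.02, -0.02, 0.21, 0],
  [85, 0.02, -0.02, 0.21, 0],
  [85, 0.02, -0.02, 0.21, 0],
  [85, 0, 0, -0.5, 0],
  [85, 0, 0, -1.5, 0],
  [85, 0, 0, -2.7, 0],
  [85, 0, 0, -4, 0],
  [85, 0, 0, -4.5, 0],
])

```text
t: 50.18
tcp_pos: [493.0, -90.8, 291.4]
orientation: [0.75, 0.662, 0.002, 0.002]
wrist_force: [0.7, 0.3, -0.8]
gripper_width: 85.0
grasp_force: 0.0
```

>>> arm_command([
  [85, 1.2, 0, 0, 0],
  [85, 2.5, 0, 0, 0],
  [85, 3.8, 0, 0, 0],
  [85, 5, 0, 0, 0],
  [85, 6.2, 0, 0, 0],
  [85, 7.4, 0, 0, 0],
  [85, 8, 0, 0, 0],
  [85, 8, 0, 0, 0],
  [85, 8, 0, 0, 0],
  [85, 8, 0, 0, 0],
])

```text
t: 51.42
tcp_pos: [531.7, 225.6, 288.2]
orientation: [0.75, 0.661, -0.0, 0.0]
wrist_force: [0.6, -0.4, -0.0]
gripper_width: 85.0
grasp_force: 0.0
```

```bash
python3 - <<'E'
from h import *
for n in("scene","side"):
    c=get_calibration(n); img=snapshot(n);cv2.imwrite(f"pics/{n}9.png",img)
    for im in(cv2.imread(f"pics/{n}0.png"),img):
      hsv=cv2.cvtColor(im,cv2.COLOR_BGR2HSV)
      for name,lo,hi in(("red",(0,200,60),(4,255,255)),("blue",(100,150,60),(120,255,255)),("yellow",(26,180,60),(34,255,255))):
        m=cv2.inRange(hsv,lo,hi); k,l,st,ce=cv2.connectedComponentsWithStats(m); i=1+st[1:,4].argmax()
        print(n,name,st[i][4],bp(c,ce[i],130).round(1))
E
```

```text
scene red 609 [[492.4 -90.7]]
scene blue 645 [[503.9  -4.8]]
scene yellow 558 [[508.9  85. ]]
scene red 607 [[490.8 -91.2]]
scene blue 638 [[500.1  -4.5]]
scene yellow 554 [[505.7  84.4]]
side red 442 [[491.8 -92.5]]
side blue 407 [[504.7  -9.8]]
side yellow 541 [[517.4  81.9]]
side red 478 [[488.6 -90.7]]
side blue 410 [[500.8  -9.5]]
side yellow 523 [[514.2  81.5]]
```

View pics/scene9.png

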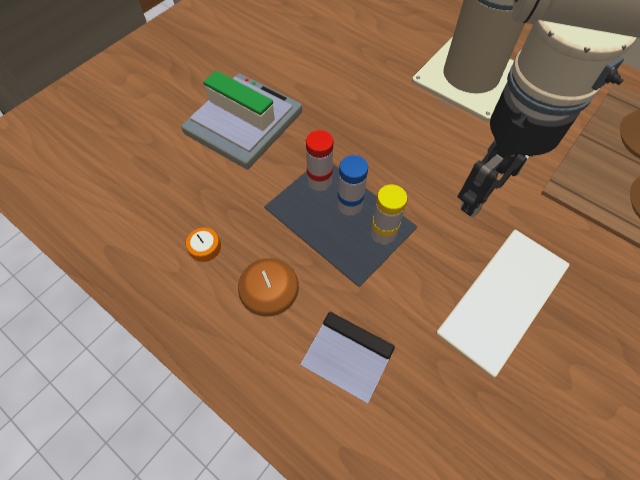

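All three jars stand upright within about 4 mm of their starting places. The box is centred on the pan and the bystanders haven't moved.

```bash
python3 -c "
from bench import *
print(hand_in())"
```

```text
the job is handed in; nothing more can be done
None
```

The job is handed in, though no verdict came back: the seed box is centred on the scale pan to about 1 mm, all three jars stand upright within about 4 mm of where they started, and the loaf, scraper and timer look unmoved.

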